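# Cock the hand press in its cradle

## Task

Get the patty hand press ready for loading: lay it in the white cradle, barrel down between the side lips and with the knob end behind the forked steel end wall, and let go of it. Then take it by its knob and pull the sprung plunger straight out to its stop, so that the cradle's catch springs up in front of the knob and keeps it out when you let go. Do not drop the press, and leave the other things on the bench where they are.

Things in the scene. Friction and masses are not known exactly. Their poses are not given: they have to be found in the camera images.
- press: Hand press lying on the bench, about 0.4 kg: square aluminium barrel 110 long (x) x 40 wide x 40 high, with a 10 mm round rod and a square black knob on its -x end. Origin: centre of the barrel's underside; x along the barrel away from the knob, z up. Barrel's knob-end shoulder at x = -55; plunger home, the knob spans x = -73 to -105: 18 mm of bare rod lies between shoulder and knob.
- plunger (a joint): How far the plunger is pulled out along the press's -x, m: 0 home, 0.055 at its stop. Spring: about 3 N at home, 8 N at the stop; passing over the catch adds a few N at about 5 to 20 mm. It snaps home if let go before the catch has caught it. Caught by the catch it rests at about 0.052. It moves only straight along the barrel.
- plunger_grip (a point): Centre of the knob, a 32 x 32 x 32 mm cube with its faces square to the barrel; on the barrel's axis, 89 mm from the barrel's centre when home. It moves with the plunger.
- cradle: White plastic cradle fixed to the bench. Origin on the bench under the seat's centre; x along the seat, away from the knob end. Base plate 66 wide, 12 high, x = -178 to 68. Two saddles, 24 long, at x = -43 and 43, carry the barrel between side lips 47 apart, upright to height 44, then flaring to 54. Between the saddles (62 mm) nothing rises above the base plate.
- seat (a point): Where the press's origin belongs when laid in the cradle with its shoulder against the end wall: seat centre, 30 above the bench; same axes as the cradle. The press may first lie up to 10 mm further to +x; the pull draws it against the wall.
- fork (a point): Forked steel end wall of the cradle: this point is the middle of its slot, on the barrel's axis, 50 above the bench, at cradle x = -59. Wall 8 thick (x = -63 to -55), 48 wide, 56 high; slot 20 wide, open upwards from height 38. The rod lies in the slot, the wall between barrel shoulder and knob.
- catch_tip (a point): Catch of the cradle: sprung steel tooth, 16 wide, on the centre line under the knob's path, cradle x = -125 to -107, top (this point) 40 above the bench at x = -125. Ramp towards the wall, upright face away from it. The passing knob pushes it down; it springs up between knob and wall about 3 mm before the stop and holds the knob out.
- tamper: Bystander: aluminium block 110 x 40 x 36 with a short black upright stub 22 wide on top, 56 high in all, no rod; origin underside centre, x along it.
- mould: Bystander: thin steel ring mould, 84 across, 30 high; origin underside centre.
- round: Bystander: oat-coated round, 76 across, 19 high; origin underside centre.
- scraper: Bystander: steel scraper blade 85 x 110 with a white round handle 16 thick, lying flat; origin underside near its middle.
- bowl: Bystander: steel bowl, 150 across, 70 high; origin underside centre.
- spray: Bystander: white bottle, 64 across, 170 high; origin underside centre.

How it is judged (in metres and radians):
On the way, in this order (a step that is already met when the one before it is completed fails the run):
1. The press lies in the cradle with the end wall between shoulder and knob, plunger home, and has been let go (x of press in the frame of seat between -0.006 and 0.013 m and y of press in the frame of seat between -0.007 and 0.007 m and z of press in the frame of seat between -0.005 and 0.005 m and angle between press's own z axis and vertical below 0.1 rad and angle between the x axis of press and the x axis of cradle, either way round below 0.12 rad and x of plunger_grip in the frame of seat below -0.05 m and contact force between the fingers and press below 0.3 N and value of joint plunger below 0.008 m), for 0.2 s.
2. The plunger is pulled out to its stop with the press in the cradle (x of press in the frame of seat between -0.006 and 0.008 m and y of press in the frame of seat between -0.007 and 0.007 m and z of press in the frame of seat between -0.005 and 0.005 m and angle between press's own z axis and vertical below 0.1 rad and angle between the x axis of press and the x axis of cradle, either way round below 0.12 rad and x of plunger_grip in the frame of seat below -0.05 m and value of joint plunger above 0.051 m), for 0.1 s.
At the end, for the whole second after the job is handed in: The press lies at rest in the cradle (within 6 to 8 mm along it, 7 mm across, 5 mm in height, 0.1 rad) with its shoulder against the end wall and the knob on the catch side, the plunger held out by the catch (more than 47 mm), nothing holding the press (x of press in the frame of seat between -0.006 and 0.008 m and y of press in the frame of seat between -0.007 and 0.007 m and z of press in the frame of seat between -0.005 and 0.005 m and angle between press's own z axis and vertical below 0.1 rad and angle between the x axis of press and the x axis of cradle, either way round below 0.12 rad and x of plunger_grip in the frame of seat below -0.05 m and value of joint plunger above 0.047 m and contact force between the fingers and press below 0.3 N and linear speed of press below 0.02 m/s and velocity of joint plunger between -0.02 and 0.02 m/s); the robot touches nothing.
It fails at once if The press is dropped (falls freely more than about 2 cm) (contact force between the fingers and press below 0.1 N and linear speed of press above 0.6 m/s).
It fails at once if Another thing on the bench is moved by more than 3 cm (distance of any of tamper, mould, round, scraper, bowl, spray from where it was at the start of the episode above 0.03 m).
It also fails if it takes over 48 s, if anything falls off the work surface, if the arm or the gripper's body presses on something with over 40 N, if the wrist force passes 120 N, or if a joint passes its speed limit or range.

## Robot

A 6-joint arm with a two-finger parallel gripper is mounted at the origin on the work surface. World frame = base frame: x ahead of the robot, y to its left, z up, the work surface at z = 0. Lengths are in m, angles in degrees, forces in N, time in s.
With the tool pointing down it reaches from about 0.35 to 0.875 m from the base axis. Payload 4.2 kg.
Tool frame: the origin (TCP) lies midway between the tips of the shut fingers; the grasp point (between the pads) lies 19 mm behind it; z points along the fingers, y is the line along which they close (so a half turn about z gives the same grasp; the last joint's range is limited). The gripper opens to 87 mm and grips with 3 to 60 N. Pads are 19 mm wide; open, the fingers measure 117 mm over their backs; the gripper's body (75 mm by 190 mm) begins 51 mm behind the grasp point.
Start: joints at [-49.355, 22.042, 0.453, 0, -68.411, -14.817], TCP at [0.272, -0.563, 0.223] pointing down, gripper open.
Joint ranges: [-179.83, 179.83], [-69.29, 118.12], [-61.27, 80.66], [-181.25, 117.63], [-171.15, -9.14], [-177.46, 177.46]. Speed limits (degrees/s): [159.86, 159.86, 180, 180, 180, 180].

## Interface

Orientations are given as a 3x3 rotation matrix whose columns are the frame's x, y, z axes.
In Python, from station import sense, capture, camera_params, finish_job gives the robot as it stands.
- The arm moves only by the tool drive_tool, never from a script. Its argument "rows" is a list of rows, each an object of numbers: "tx", "ty", "tz": the shift along the tool's x, y, z in cm; "ax", "ay", "az": the turn, a rotation vector about the tool's x, y, z in rad; "claw": the finger opening in cm, from 0 to 8.7. In form: [{"tx": .., "ty": .., "tz": .., "ax": .., "ay": .., "az": .., "claw": ..}, ...]. A call has 1 to 10 rows; each row shifts and turns the commanded pose from where the row before left it, along the tool's axes as they then stand; what a row does not reach is not made up. A row lasts 1/12 s, in which the tool goes at most 41.7 mm and 7.16 degrees, less where a joint would pass 70% of its speed; a pose out of reach is approached as far as the arm can. A call with a gripper value outside its range is refused whole. The fingers move at their own pace and stop on an object; the grip force is fixed at half the most. Time passes only in rows, so rows that do not move let the fingers close. It gives the time, the measured TCP pose, the force, the opening and the grip force at its end, in the units of the state.
- sense(): the state, without advancing time (a new reading comes with each control period).
- capture(name): name is "side" or "top"; returns (picture, depth): 384x512x3 uint8, red, green, blue; 384x512 float32, m along the optical axis (not along the pixel's ray), 0 where there is no reading.
- camera_params(name): a dict with "intrinsics" (3x3 intrinsics, pixels), "R" (3x3) and "t" (3): a world point X has camera coordinates R X + t. Camera axes: x right, y down, z forward; pixel columns grow to the right and rows downward; lengths in m; the calibration is good to about 2 mm. A picture is of the moment at which its call begins. camera_params takes no time and is no camera call.
- finish_job(): hands the job in; it is judged then, once.
The state is a dict: "time_s": time; "joints": joint angles; "joint_velocities": joint speeds; "effort": joint torques, N m; "tcp_pos": TCP position; "ee_rot": TCP orientation; "wrist_force": force on the tool from outside, world axes, zero at the start; "moment": the same for the moment, N m; "gripper_width": opening from 0.0 (shut) to 1.0 (fully open); "gripper_force": force on a finger pad.
Only numpy, scipy, OpenCV 4.12 (cv2) and the standard library are available. Lean on these libraries where they do the work, as an engineer would, in place of code of your own. Each camera call takes 0.05 s, during which the arm holds its last target. There are 200 camera calls.

## Working session

There is one attempt and no reset: what is moved stays moved. The work goes in short steps, Python scripts to look and compute and a tool call to move; the robot and the scene stay as the last step left them, time stands still between calls to the robot, and variables do not carry over. Pictures are saved under pics/ and viewed, at most 10 in all, crops included, and the job is handed in when it is done.

Besides the shell and the picture viewer there is one more tool, called after "Call:" as name([rows], argument=value, ...), one row to a line, values as JSON. drive_tool: Moves the arm, as the interface text tells. Its arguments: {"type":"object","properties":{"rows":{"type":"array"}},"required":["rows"]}

```bash
mkdir -p pics; python3 - <<'E'
from station import *
import numpy as np,cv2
s=sense();print(s)
ims=[]
for n in("top","side"):
    p,d=capture(n);np.savez(n+'0.npz',p=p,d=d)
    cv2.imwrite(f'pics/{n}0.png',cv2.resize(p[:,:,::-1],(800,600),interpolation=cv2.INTER_CUBIC))
    print(camera_params(n))
E
```

```text
{'time_s': 0.0, 'joints': array([-4.93541388e+01,  2.20906558e+01,  3.79345909e-01, -2.98164262e-02,
       -6.84108953e+01, -1.48156024e+01]), 'joint_velocities': array([-0.02421694, -0.10348998, -0.00244317, -0.11499874, -0.00281035,
       -0.08089974]), 'effort': array([ 8.76467620e-04, -3.90661776e+01,  1.87407678e+01,  4.21988860e+00,
        1.10433871e-02, -1.80424095e-04]), 'tcp_pos': array([ 0.27206216, -0.56200361,  0.22145561]), 'ee_rot': array([[-9.00172390e-01, -4.35532574e-01, -1.02214018e-03],
       [-4.35533766e-01,  9.00170317e-01,  1.93348414e-03],
       [ 7.80049257e-05,  2.18564560e-03, -9.99997608e-01]]), 'wrist_force': array([ 0.50993921, -0.30460592, -0.06107858]), 'moment': array([-0.0255121 , -0.00622146, -0.00914893]), 'gripper_force': 0.0, 'gripper_width': 0.9990611214074232}
{'intrinsics': array([[499.16204191,   0.        , 262.69079604],
       [  0.        , 499.16204191, 183.92604741],
       [  0.        ,   0.        ,   1.        ]]), 'R': array([[-0.02280589, -0.99948399, -0.02261941],
       [-0.98240703,  0.02659956, -0.18484827],
       [ 0.18535456,  0.01800584, -0.98250673]]), 't': array([0.04726421, 0.57285167, 1.42970199])}
{'intrinsics': array([[474.16839244,   0.        , 254.44603593],
       [  0.        , 474.16839244, 186.56576401],
       [  0.        ,   0.        ,   1.        ]]), 'R': array([[-0.87699071, -0.48042396, -0.00895043],
       [-0.26822854,  0.50492308, -0.82043046],
       [ 0.39867373, -0.71710913, -0.57167627]]), 't': array([0.51269681, 0.19302616, 1.36390857])}
```

View pics/top0.png

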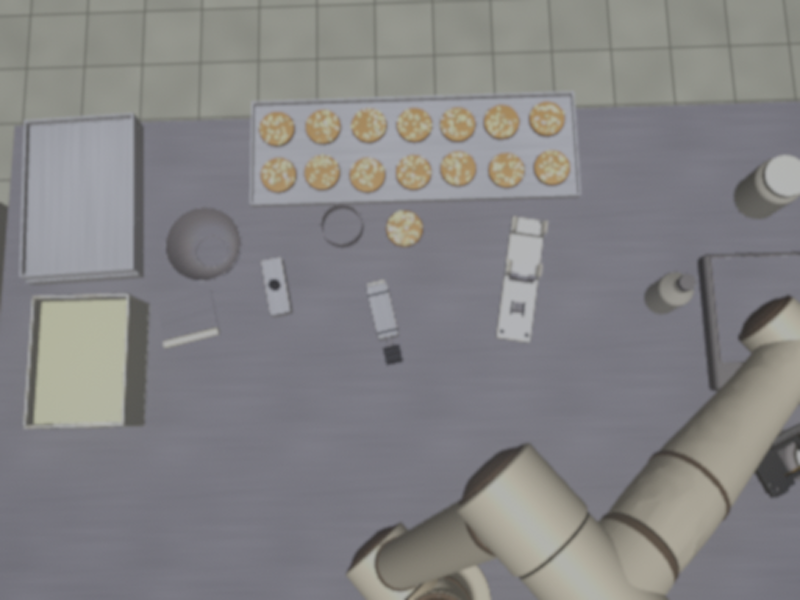

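View pics/side0.png

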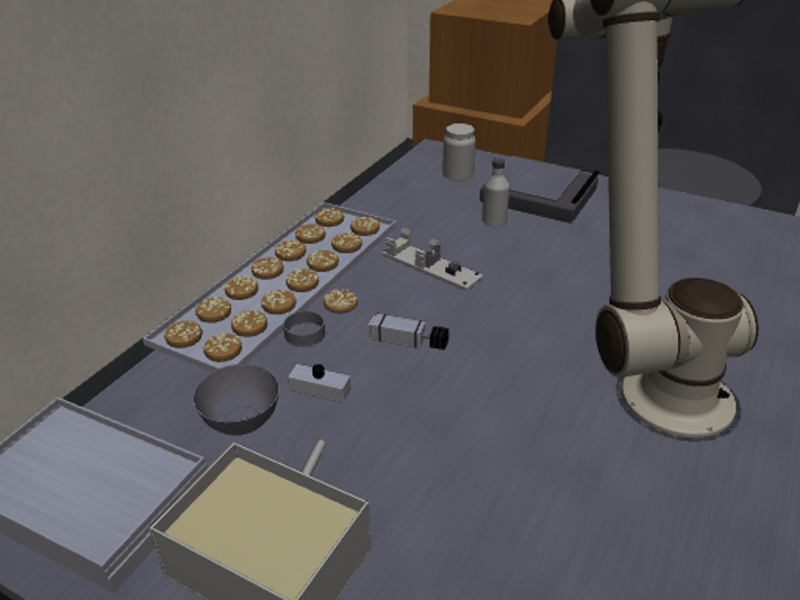

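Top view: the press barrel is at about (383,308), with its knob at (393,354) towards the robot. The cradle is at about (522,280), with its catch at (517,308), also on the robot side. I'll enlarge that area.

```bash
python3 - <<'E'
import numpy as np,cv2
p=np.load('top0.npz')['p']
c=p[130:240,220:370]
cv2.imwrite('pics/crop0.png',cv2.resize(c[:,:,::-1],None,fx=5.3,fy=5.3,interpolation=cv2.INTER_CUBIC))
E
cat > h.py <<'E'
from station import *
import numpy as np,cv2
def w(n,u,v,z):
    c=camera_params(n);R,t=c['R'],c['t'];d=R.T@np.linalg.solve(c['intrinsics'],[u,v,1]);o=-R.T@t
    return o+d*(z-o[2])/d[2]
def px(n,X):
    c=camera_params(n);q=c['intrinsics']@(c['R']@np.array(X)+c['t']);return q[:2]/q[2]
E
```

```text
(no output)
```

View pics/crop0.png

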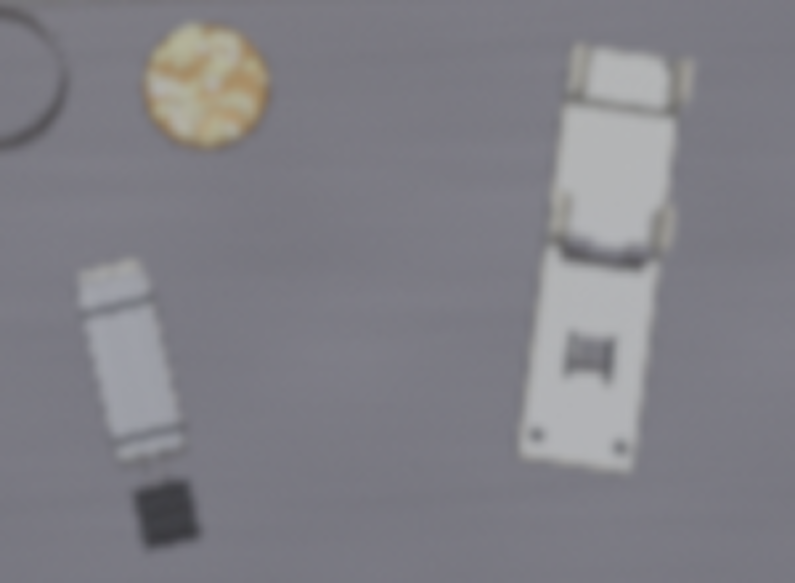

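```bash
cat >> h.py <<'E'
def cw(x,y,z): return w('top',220+(x+.5)/5.3-.5,130+(y+.5)/5.3-.5,z)
E
python3 - <<'E'
from h import *
np.set_printoptions(precision=4,suppress=True)
for n,x,y,z in [('farL',78,268,.04),('farR',140,260,.04),('shL',118,458,.04),('shR',185,444,.04),('knob',162,509,.036),
 ('cNL',519,457,.012),('cNR',633,470,.012),('cL2',549,240,.012),('cR2',660,252,.012),('cR3',676,108,.012),('cL3',562,108,.012),('holeL',537,435,.012),('holeR',620,447,.012),('lipFL',575,45,.054),('lipFR',692,60,.054)]:
    print(n,cw(x,y,z))
def seg(n,a,b):
    d=(b-a)[:2];print(n,np.degrees(np.arctan2(d[1],d[0])),np.linalg.norm(d))
m=lambda a,b:(a+b)/2
seg('press',m(cw(118,458,.04),cw(185,444,.04)),m(cw(78,268,.04),cw(140,260,.04)))
seg('pressL',cw(118,458,.04),cw(78,268,.04));seg('pressR',cw(185,444,.04),cw(140,260,.04))
seg('knob-far',cw(162,509,.036),m(cw(78,268,.04),cw(140,260,.04)))
seg('cradL',cw(519,457,.012),cw(562,108,.012));seg('cradR',cw(633,470,.012),cw(676,108,.012))
a=cw(519,457,.012)-cw(633,470,.012);print('near edge normal',np.degrees(np.arctan2(a[1],a[0]))-90,np.linalg.norm(a))
# depth check: cluster heights
d=np.load('top0.npz')['d'];c=camera_params('top');v,u=np.mgrid[0:384,0:512]
P=(np.linalg.inv(c['intrinsics'])@np.stack([u*d,v*d,d]).reshape(3,-1)-0*d.reshape(1,-1));P=(c['R'].T@(P-c['t'][:,None])).T.reshape(384,512,3)
np.save('P.npy',P)
for box in[(232,258,176,236),(315,352,135,222)]:
    Q=P[box[2]:box[3],box[0]:box[1]].reshape(-1,3)
    for lo,hi in[(.006,.02),(.03,.037),(.037,.045),(.045,.06)]:
        q=Q[(Q[:,2]>lo)&(Q[:,2]<hi)]
        if len(q)>15:
            r=cv2.minAreaRect((q[:,:2]*1000).astype(np.float32));print(box,lo,len(q),r,q[:,2].mean())
E
```

```text
farL [0.5903 0.1183 0.04  ]
farR [0.594  0.0831 0.04  ]
shL [0.4813 0.0973 0.04  ]
shR [0.4882 0.0596 0.04  ]
knob [0.4525 0.0733 0.036 ]
cNL [ 0.4795 -0.1293  0.012 ]
cNR [ 0.4704 -0.1935  0.012 ]
cL2 [ 0.6049 -0.152   0.012 ]
cR2 [ 0.5961 -0.2154  0.012 ]
cR3 [ 0.6813 -0.2292  0.012 ]
cL3 [ 0.6832 -0.1631  0.012 ]
holeL [ 0.4918 -0.14    0.012 ]
holeR [ 0.4837 -0.1868  0.012 ]
lipFL [ 0.7091 -0.1674  0.054 ]
lipFR [ 0.6984 -0.2332  0.054 ]
press 11.72261163287788 0.10968385738482024
pressL 10.949699992071924 0.11104536515952028
pressR 12.51480437466376 0.10834280896400252
knob-far 11.096217323578925 0.14232613111559728
cradL -9.42202080145789 0.20646369431751377
cradR -9.61983814523219 0.21385266488819896
near edge normal -8.034629790403088 0.0648581531559618
(232, 258, 176, 236) 0.006 37 ((521.5643310546875, 87.50397491455078), (75.66303253173828, 171.97470092773438), 86.93644714355469) 0.010757794403964604
(232, 258, 176, 236) 0.03 192 ((515.093505859375, 85.51598358154297), (159.67401123046875, 39.79131317138672), 12.061934471130371) 0.03466184559567011
(232, 258, 176, 236) 0.03
[... 180 characters left out ...]
139892578125), (92.32263946533203, 32.05238342285156), 10.5638427734375) 0.04629685828675105
(315, 352, 135, 222) 0.006 1173 ((595.7286987304688, -180.9677734375), (107.98040008544922, 266.2528381347656), 87.605712890625) 0.011588852499188293
(315, 352, 135, 222) 0.03 131 ((616.185791015625, -183.1117401123047), (63.888057708740234, 180.9508819580078), 81.16558074951172) 0.03268649695612341
(315, 352, 135, 222) 0.037 52 ((613.2885131835938, -187.43479919433594), (54.822933197021484, 174.88755798339844), 79.54554748535156) 0.04053106373195092
(315, 352, 135, 222) 0.045 126 ((647.0552368164062, -190.34664916992188), (65.92967987060547, 118.21088409423828), 80.0417709350586) 0.05189109346317412
```

The position estimates agree. Press origin is about (0.539, 0.090) with yaw 11.7°. Seat is about (0.651, -0.1905) with yaw -9.5°. Moving above the press.

Call:
drive_tool([
  {"tx": -2.62,"ty": 2.35,"claw": 8.7},
  {"tx": -2.62,"ty": 2.35},
  {"tx": -2.62,"ty": 2.35},
  {"tx": -2.62,"ty": 2.35},
  {"tx": -2.62,"ty": 2.35},
  {"tx": -2.62,"ty": 2.35},
  {"tx": -2.62,"ty": 2.35},
  {"tx": -2.62,"ty": 2.35},
  {"tx": -2.62,"ty": 2.35},
  {"tx": -2.62,"ty": 2.35},
])

```text
invalid input at $.rows[0]: expected keys tx, ty, tz, ax, ay, az, claw
```

Call:
drive_tool([
  {"tx": -2.62,"ty": 2.35},
  {"tx": -2.62,"ty": 2.35},
  {"tx": -2.62,"ty": 2.35},
  {"tx": -2.62,"ty": 2.35},
  {"tx": -2.62,"ty": 2.35},
  {"tx": -2.62,"ty": 2.35},
  {"tx": -2.62,"ty": 2.35},
  {"tx": -2.62,"ty": 2.35},
  {"tx": -2.62,"ty": 2.35},
  {"tx": -2.62,"ty": 2.35},
])

```text
invalid input at $.rows[0]: expected keys tx, ty, tz, ax, ay, az, claw
```

Call:
drive_tool([
  {"az": 0.082},
  {"az": 0.082},
  {"az": 0.082},
  {"tz": 3},
  {"tz": 3},
  {"tz": 2},
  {"tz": 0},
])

```text
invalid input at $.rows[0]: expected keys tx, ty, tz, ax, ay, az, claw
```

All keys are required.

Call:
drive_tool([
  {"tx": -2.62,"ty": 2.35,"tz": 0,"ax": 0,"ay": 0,"az": 0,"claw": 8.7},
  {"tx": -2.62,"ty": 2.35,"tz": 0,"ax": 0,"ay": 0,"az": 0,"claw": 8.7},
  {"tx": -2.62,"ty": 2.35,"tz": 0,"ax": 0,"ay": 0,"az": 0,"claw": 8.7},
  {"tx": -2.62,"ty": 2.35,"tz": 0,"ax": 0,"ay": 0,"az": 0,"claw": 8.7},
  {"tx": -2.62,"ty": 2.35,"tz": 0,"ax": 0,"ay": 0,"az": 0,"claw": 8.7},
  {"tx": -2.62,"ty": 2.35,"tz": 0,"ax": 0,"ay": 0,"az": 0,"claw": 8.7},
  {"tx": -2.62,"ty": 2.35,"tz": 0,"ax": 0,"ay": 0,"az": 0,"claw": 8.7},
  {"tx": -2.62,"ty": 2.35,"tz": 0,"ax": 0,"ay": 0,"az": 0,"claw": 8.7},
  {"tx": -2.62,"ty": 2.35,"tz": 0,"ax": 0,"ay": 0,"az": 0,"claw": 8.7},
  {"tx": -2.62,"ty": 2.35,"tz": 0,"ax": 0,"ay": 0,"az": 0,"claw": 8.7},
])

```text
time_s: 0.93
tcp_pos: [0.4058, -0.2351, 0.2224]
ee_rot: [[-0.9, -0.436, -0.0], [-0.436, 0.9, 0.0], [0.0, 0.0, -1.0]]
wrist_force: [1.2, -0.6, -0.2]
gripper_width: 1.002
gripper_force: 0.0
```

Call:
drive_tool([
  {"tx": -2.62,"ty": 2.35,"tz": 0,"ax": 0,"ay": 0,"az": 0,"claw": 8.7},
  {"tx": -2.62,"ty": 2.35,"tz": 0,"ax": 0,"ay": 0,"az": 0,"claw": 8.7},
  {"tx": -2.62,"ty": 2.35,"tz": 0,"ax": 0,"ay": 0,"az": 0,"claw": 8.7},
  {"tx": -2.62,"ty": 2.35,"tz": 0,"ax": 0,"ay": 0,"az": 0,"claw": 8.7},
  {"tx": -2.62,"ty": 2.35,"tz": 0,"ax": 0,"ay": 0,"az": 0,"claw": 8.7},
  {"tx": -2.62,"ty": 2.35,"tz": 0,"ax": 0,"ay": 0,"az": 0,"claw": 8.7},
  {"tx": -2.62,"ty": 2.35,"tz": 0,"ax": 0,"ay": 0,"az": 0,"claw": 8.7},
  {"tx": -2.62,"ty": 2.35,"tz": 0,"ax": 0,"ay": 0,"az": 0,"claw": 8.7},
  {"tx": -2.62,"ty": 2.35,"tz": 0,"ax": 0,"ay": 0,"az": 0,"claw": 8.7},
  {"tx": -2.62,"ty": 2.35,"tz": 0,"ax": 0,"ay": 0,"az": 0,"claw": 8.7},
])

```text
time_s: 1.77
tcp_pos: [0.5392, 0.0905, 0.2222]
ee_rot: [[-0.9, -0.436, -0.001], [-0.436, 0.9, -0.0], [0.001, 0.0, -1.0]]
wrist_force: [0.1, -0.5, 0.1]
gripper_width: 1.0
gripper_force: 0.0
```

Call:
drive_tool([
  {"tx": 0,"ty": 0,"tz": 0,"ax": 0,"ay": 0,"az": 0.082,"claw": 8.7},
  {"tx": 0,"ty": 0,"tz": 0,"ax": 0,"ay": 0,"az": 0.082,"claw": 8.7},
  {"tx": 0,"ty": 0,"tz": 0,"ax": 0,"ay": 0,"az": 0.082,"claw": 8.7},
  {"tx": 0,"ty": 0,"tz": 3,"ax": 0,"ay": 0,"az": 0,"claw": 8.7},
  {"tx": 0,"ty": 0,"tz": 3,"ax": 0,"ay": 0,"az": 0,"claw": 8.7},
  {"tx": 0,"ty": 0,"tz": 2,"ax": 0,"ay": 0,"az": 0,"claw": 8.7},
  {"tx": 0,"ty": 0,"tz": 0,"ax": 0,"ay": 0,"az": 0,"claw": 8.7},
  {"tx": 0,"ty": 0,"tz": 0,"ax": 0,"ay": 0,"az": 0,"claw": 8.7},
])

```text
time_s: 2.43
tcp_pos: [0.5388, 0.0885, 0.1418]
ee_rot: [[-0.979, -0.204, -0.002], [-0.204, 0.979, -0.002], [0.003, -0.001, -1.0]]
wrist_force: [1.4, -0.5, 1.1]
gripper_width: 1.0
gripper_force: 0.0
```

Call:
drive_tool([
  {"tx": 0,"ty": 0,"tz": 3,"ax": 0,"ay": 0,"az": 0,"claw": 8.7},
  {"tx": 0,"ty": 0,"tz": 3,"ax": 0,"ay": 0,"az": 0,"claw": 8.7},
  {"tx": 0,"ty": 0,"tz": 3,"ax": 0,"ay": 0,"az": 0,"claw": 8.7},
  {"tx": 0,"ty": 0,"tz": 2.4,"ax": 0,"ay": 0,"az": 0,"claw": 8.7},
  {"tx": 0,"ty": 0,"tz": 1.7,"ax": 0,"ay": 0,"az": 0,"claw": 8.7},
  {"tx": 0,"ty": 0,"tz": 0,"ax": 0,"ay": 0,"az": 0,"claw": 8.7},
  {"tx": 0,"ty": 0,"tz": 0,"ax": 0,"ay": 0,"az": 0,"claw": 3.5},
  {"tx": 0,"ty": 0,"tz": 0,"ax": 0,"ay": 0,"az": 0,"claw": 3.5},
  {"tx": 0,"ty": 0,"tz": 0,"ax": 0,"ay": 0,"az": 0,"claw": 3.5},
  {"tx": 0,"ty": 0,"tz": 0,"ax": 0,"ay": 0,"az": 0,"claw": 3.5},
])

```text
time_s: 3.27
tcp_pos: [0.5404, 0.0894, 0.0133]
ee_rot: [[-0.979, -0.204, 0.003], [-0.204, 0.979, 0.001], [-0.004, 0.001, -1.0]]
wrist_force: [-0.4, -0.1, 0.4]
gripper_width: 0.778
gripper_force: 0.0
```

Call:
drive_tool([
  {"tx": 0,"ty": 0,"tz": 0,"ax": 0,"ay": 0,"az": 0,"claw": 3},
  {"tx": 0,"ty": 0,"tz": 0,"ax": 0,"ay": 0,"az": 0,"claw": 3},
  {"tx": 0,"ty": 0,"tz": 0,"ax": 0,"ay": 0,"az": 0,"claw": 3},
  {"tx": 0,"ty": 0,"tz": 0,"ax": 0,"ay": 0,"az": 0,"claw": 3},
  {"tx": 0,"ty": 0,"tz": 0,"ax": 0,"ay": 0,"az": 0,"claw": 3},
  {"tx": 0,"ty": 0,"tz": 0,"ax": 0,"ay": 0,"az": 0,"claw": 3},
])

```text
time_s: 3.77
tcp_pos: [0.5392, 0.0886, 0.0117]
ee_rot: [[-0.979, -0.204, -0.0], [-0.204, 0.979, -0.0], [0.0, -0.0, -1.0]]
wrist_force: [0.8, -0.8, 2.0]
gripper_width: 0.457
gripper_force: 30.0
```

Call:
drive_tool([
  {"tx": 0,"ty": 0,"tz": -1.5,"ax": 0,"ay": 0,"az": 0,"claw": 3},
  {"tx": 0,"ty": 0,"tz": -2.5,"ax": 0,"ay": 0,"az": 0,"claw": 3},
  {"tx": 0,"ty": 0,"tz": -3,"ax": 0,"ay": 0,"az": 0,"claw": 3},
  {"tx": 0,"ty": 0,"tz": -3,"ax": 0,"ay": 0,"az": 0,"claw": 3},
  {"tx": 0,"ty": 0,"tz": -2,"ax": 0,"ay": 0,"az": 0,"claw": 3},
  {"tx": 0,"ty": 0,"tz": 0,"ax": 0,"ay": 0,"az": 0.093,"claw": 3},
  {"tx": 0,"ty": 0,"tz": 0,"ax": 0,"ay": 0,"az": 0.093,"claw": 3},
  {"tx": 0,"ty": 0,"tz": 0,"ax": 0,"ay": 0,"az": 0.093,"claw": 3},
  {"tx": 0,"ty": 0,"tz": 0,"ax": 0,"ay": 0,"az": 0.093,"claw": 3},
  {"tx": 0,"ty": 0,"tz": 0,"ax": 0,"ay": 0,"az": 0,"claw": 3},
])

```text
time_s: 4.6
tcp_pos: [0.538, 0.0887, 0.1302]
ee_rot: [[-0.986, 0.169, -0.003], [0.169, 0.986, -0.0], [0.003, -0.001, -1.0]]
wrist_force: [0.3, -0.2, -3.7]
gripper_width: 0.458
gripper_force: 30.0
```

Call:
drive_tool([
  {"tx": -1.0,"ty": -1.6,"tz": 0,"ax": 0,"ay": 0,"az": 0,"claw": 3},
  {"tx": -1.9,"ty": -3.0,"tz": 0,"ax": 0,"ay": 0,"az": 0,"claw": 3},
  {"tx": -2.1,"ty": -3.3,"tz": 0,"ax": 0,"ay": 0,"az": 0,"claw": 3},
  {"tx": -2.1,"ty": -3.3,"tz": 0,"ax": 0,"ay": 0,"az": 0,"claw": 3},
  {"tx": -2.1,"ty": -3.3,"tz": 0,"ax": 0,"ay": 0,"az": 0,"claw": 3},
  {"tx": -2.1,"ty": -3.3,"tz": 0,"ax": 0,"ay": 0,"az": 0,"claw": 3},
  {"tx": -2.1,"ty": -3.3,"tz": 0,"ax": 0,"ay": 0,"az": 0,"claw": 3},
  {"tx": -1.9,"ty": -3.0,"tz": 0,"ax": 0,"ay": 0,"az": 0,"claw": 3},
  {"tx": -0.9,"ty": -1.5,"tz": 0,"ax": 0,"ay": 0,"az": 0,"claw": 3},
  {"tx": 0,"ty": 0,"tz": 0,"ax": 0,"ay": 0,"az": 0,"claw": 3},
])

```text
time_s: 5.43
tcp_pos: [0.6565, -0.1946, 0.1292]
ee_rot: [[-0.986, 0.169, -0.002], [0.169, 0.986, -0.0], [0.002, -0.001, -1.0]]
wrist_force: [-0.1, 0.1, -3.7]
gripper_width: 0.461
gripper_force: 30.0
```

```bash
python3 - <<'E'
from h import *
p,d=capture('top');np.savez('top1.npz',p=p,d=d)
q,d2=capture('side')
print(sense()['tcp_pos'],px('side',[.651,-.19,.05]))
u,v=px('side',[.65,-.19,.07]).astype(int)
a=cv2.resize(p[115:235,270:390,::-1],None,fx=4.9,fy=4.9,interpolation=cv2.INTER_CUBIC)
cv2.imwrite('pics/t1.png',a)
cv2.imwrite('pics/s1.png',cv2.resize(q[v-65:v+55,u-65:u+75,::-1],None,fx=5,fy=5,interpolation=cv2.INTER_CUBIC));print(u,v)
E
```

```text
[ 0.65530918 -0.1911218   0.12946763] [263.37792748 154.09444462]
263 149
```

View pics/t1.png

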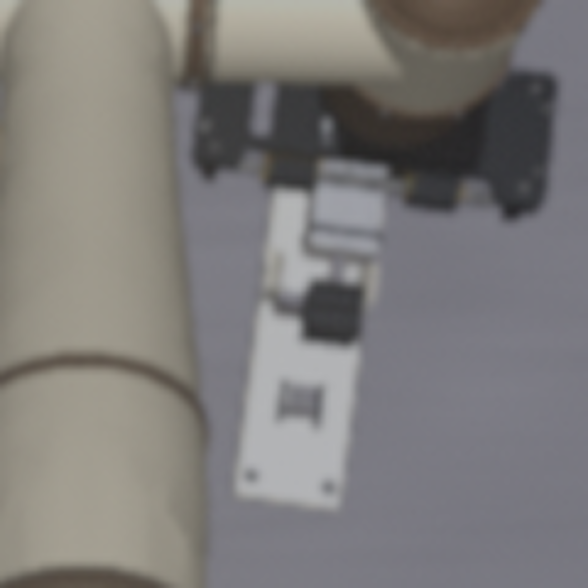

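View pics/s1.png

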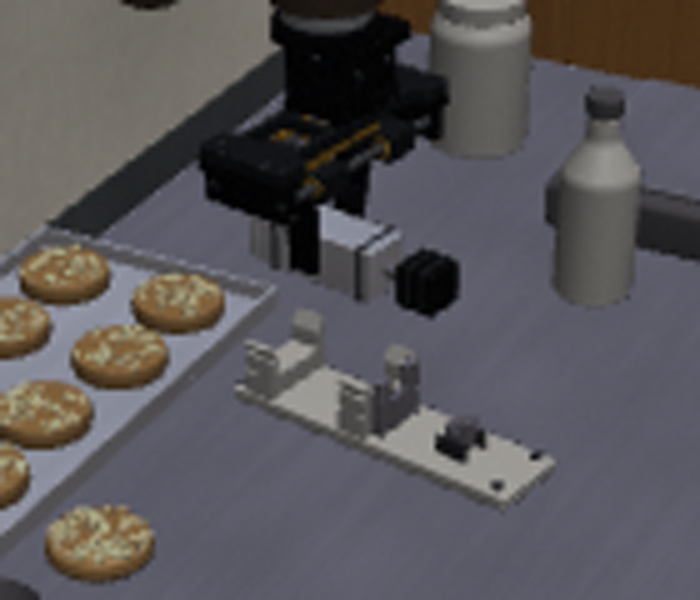

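Top crop: the knob's top face is centred at about (334,308), the shoulder edge runs from (308,250) to (383,258), and the near base corners are (237,494) and (340,509). Side crop: the press hangs level above the cradle.

```bash
python3 - <<'E'
from h import *
np.set_printoptions(precision=4,suppress=True)
f=lambda x,y,z:w('top',270+(x+.5)/4.9-.5,115+(y+.5)/4.9-.5,z)
th=np.radians(-9.5);ex=np.array([np.cos(th),np.sin(th)]);ey=np.array([-ex[1],ex[0]])
def sc(n,P): d=P[:2]-[.651,-.1905];print(n,P,'cradle',1000*d@ex,1000*d@ey)
zt=.1295-.0117
sc('knob',f(334,305,zt+.036));sc('shL',f(308,250,zt+.038));sc('shR',f(383,258,zt+.038));sc('bandL',f(312,175,zt+.04));sc('bandR',f(386,182,zt+.04))
sc('nL',f(237,494,.012));sc('nR',f(340,509,.012));sc('catch',f(300,392,.04))
for n,x,y,z in[('wallL',560,243,.056),('wallR',650,262,.056),('catch0',590,345,.04),('nearlipL',562,215,.049),('nearlipR',668,228,.049),('farlipL',580,68,.05),('farlipR',684,80,.05)]: sc(n,cw(x,y,z))
sc('tcp',sense()['tcp_pos'])
E
```

```text
knob [ 0.5693 -0.177   0.1538] cradle -82.79604701438107 -0.1505478892651741
shL [ 0.6011 -0.1636  0.1558] cradle -53.683818323305225 18.24213592973324
shR [ 0.5953 -0.2057  0.1558] cradle -52.47644725648436 -24.188906567588365
bandL [ 0.6442 -0.1678  0.1578] cradle -10.439920571019353 21.281812828209482
bandR [ 0.6389 -0.2095  0.1578] cradle -8.781416328771188 -20.709680375403185
nL [ 0.4807 -0.1307  0.012 ] cradle -177.85438387653073 30.902437421632534
nR [ 0.4698 -0.1933  0.012 ] cradle -178.2304667935796 -32.699143122841924
catch [ 0.5386 -0.169   0.04  ] cradle -114.37483554803012 2.6446433440309653
wallL [ 0.5941 -0.1534  0.056 ] cradle -62.28817581160011 27.20836700348098
wallR [ 0.5818 -0.203   0.056 ] cradle -66.13468291533884 -23.78747767266038
catch0 [ 0.5384 -0.1693  0.04  ] cradle -114.59816017440382 2.353328558670074
nearlipL [ 0.6116 -0.156   0.049 ] cradle -44.598644180973004 27.49943769870786
nearlipR [ 0.6024 -0.2152  0.049 ] cradle -43.83957110687607 -32.344580782460504
farlipL [ 0.6966 -0.1701  0.05  ] cradle 41.60846655420382 27.677532080560358
farlipR [ 0.6878 -0.2287  0.05  ] cradle 42.64264258253285 -31.561018253664834
tcp [ 0.6553 -0.1911  0.1295] cradle 4.352707813661796 0.09794764476583853
```

Call:
drive_tool([
  {"tx": 0,"ty": 0,"tz": 2,"ax": 0,"ay": 0,"az": 0,"claw": 3},
  {"tx": 0,"ty": 0,"tz": 2,"ax": 0,"ay": 0,"az": 0,"claw": 3},
  {"tx": 0,"ty": 0,"tz": 1.5,"ax": 0,"ay": 0,"az": 0,"claw": 3},
  {"tx": 0,"ty": 0,"tz": 0.7,"ax": 0,"ay": 0,"az": 0,"claw": 3},
  {"tx": 0,"ty": 0,"tz": 0.6,"ax": 0,"ay": 0,"az": 0,"claw": 3},
  {"tx": 0,"ty": 0,"tz": 0.5,"ax": 0,"ay": 0,"az": 0,"claw": 3},
  {"tx": 0,"ty": 0,"tz": 0,"ax": 0,"ay": 0,"az": 0,"claw": 3},
])

```text
time_s: 6.12
tcp_pos: [0.6565, -0.1903, 0.0585]
ee_rot: [[-0.986, 0.165, 0.0], [0.165, 0.986, -0.0], [-0.0, -0.0, -1.0]]
wrist_force: [0.4, 1.2, -4.4]
gripper_width: 0.456
gripper_force: 30.0
```

Call:
drive_tool([
  {"tx": 0,"ty": 0,"tz": 0.4,"ax": 0,"ay": 0,"az": 0,"claw": 3},
  {"tx": 0,"ty": 0,"tz": 0.4,"ax": 0,"ay": 0,"az": 0,"claw": 3},
  {"tx": 0,"ty": 0,"tz": 0.3,"ax": 0,"ay": 0,"az": 0,"claw": 3},
  {"tx": 0,"ty": 0,"tz": 0.3,"ax": 0,"ay": 0,"az": 0,"claw": 3},
  {"tx": 0,"ty": 0,"tz": 0.2,"ax": 0,"ay": 0,"az": 0,"claw": 3},
  {"tx": 0,"ty": 0,"tz": 0,"ax": 0,"ay": 0,"az": 0,"claw": 3},
  {"tx": 0,"ty": 0,"tz": 0,"ax": 0,"ay": 0,"az": 0,"claw": 3},
])

```text
time_s: 6.7
tcp_pos: [0.6561, -0.1913, 0.042]
ee_rot: [[-0.986, 0.167, -0.0], [0.167, 0.986, -0.0], [0.0, -0.001, -1.0]]
wrist_force: [-0.2, -5.3, -3.8]
gripper_width: 0.456
gripper_force: 30.0
```

Call:
drive_tool([
  {"tx": 0,"ty": 0,"tz": 0.15,"ax": 0,"ay": 0,"az": 0,"claw": 3},
  {"tx": 0,"ty": 0,"tz": 0,"ax": 0,"ay": 0,"az": 0,"claw": 3},
  {"tx": 0,"ty": 0,"tz": 0,"ax": 0,"ay": 0,"az": 0,"claw": 3},
])

```text
time_s: 6.95
tcp_pos: [0.6562, -0.1913, 0.0418]
ee_rot: [[-0.986, 0.167, -0.0], [0.167, 0.986, -0.001], [0.0, -0.001, -1.0]]
wrist_force: [-1.7, -5.7, 1.8]
gripper_width: 0.456
gripper_force: 30.0
```

Call:
drive_tool([
  {"tx": 0,"ty": 0,"tz": 0,"ax": 0,"ay": 0,"az": 0,"claw": 8},
  {"tx": 0,"ty": 0,"tz": 0,"ax": 0,"ay": 0,"az": 0,"claw": 8},
  {"tx": 0,"ty": 0,"tz": 0,"ax": 0,"ay": 0,"az": 0,"claw": 8},
  {"tx": 0,"ty": 0,"tz": 0,"ax": 0,"ay": 0,"az": 0,"claw": 8},
  {"tx": 0,"ty": 0,"tz": 0,"ax": 0,"ay": 0,"az": 0,"claw": 8},
  {"tx": 0,"ty": 0,"tz": 0,"ax": 0,"ay": 0,"az": 0,"claw": 8},
])

```text
time_s: 7.45
tcp_pos: [0.6565, -0.1902, 0.041]
ee_rot: [[-0.986, 0.166, 0.0], [0.166, 0.986, 0.0], [-0.0, 0.0, -1.0]]
wrist_force: [0.6, -1.0, -0.0]
gripper_width: 0.827
gripper_force: 0.0
```

Call:
drive_tool([
  {"tx": 0,"ty": 0,"tz": -2,"ax": 0,"ay": 0,"az": 0,"claw": 8},
  {"tx": 0,"ty": 0,"tz": -3,"ax": 0,"ay": 0,"az": 0,"claw": 8},
  {"tx": 0,"ty": 0,"tz": -3,"ax": 0,"ay": 0,"az": 0,"claw": 8},
  {"tx": 0,"ty": 0,"tz": -3,"ax": 0,"ay": 0,"az": 0,"claw": 8},
  {"tx": 0,"ty": 0,"tz": 0,"ax": 0,"ay": 0,"az": 0,"claw": 8},
])

```text
time_s: 7.87
tcp_pos: [0.6603, -0.1915, 0.1592]
ee_rot: [[-0.986, 0.165, 0.013], [0.165, 0.986, -0.003], [-0.014, -0.001, -1.0]]
wrist_force: [0.5, -0.7, 1.2]
gripper_width: 0.92
gripper_force: 0.0
```

```bash
python3 - <<'E'
from h import *
p,d=capture('top');q,d2=capture('side')
a=cv2.resize(p[125:235,290:370,::-1],(400,550),interpolation=cv2.INTER_CUBIC)
b=cv2.resize(q[115:195,230:310,::-1],(400,400),interpolation=cv2.INTER_CUBIC)
o=np.zeros((550,800,3),np.uint8);o[:,:400]=a;o[:400,400:]=b
cv2.imwrite('pics/t2.png',o);print(sense()['tcp_pos'])
E
```

```text
[ 0.65718434 -0.19045833  0.15303286]
```

View pics/t2.png

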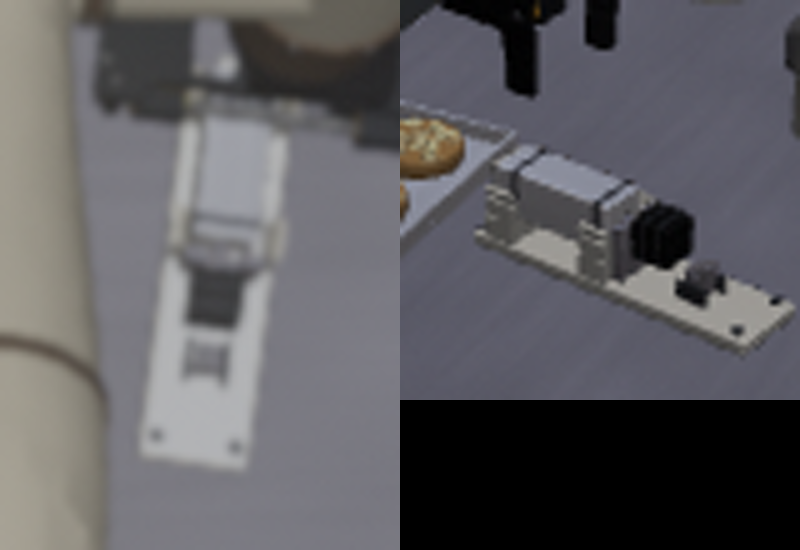

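The press is seated with the wall between shoulder and knob. In the top crop the knob is at about (216,292).

```bash
python3 - <<'E'
from h import *
k=w('top',290+216.5/5-.5,125+292.5/5-.5,.066);s=sense()
print(k,s['tcp_pos'],s['ee_rot'])
th=np.radians(-9.5);e=np.array([np.cos(th),np.sin(th)]);print('from seat est x=+5', np.array([.651,-.1905])-e*.084)
for K in(k[:2],np.array([.651,-.1905])-e*.084): print(100*s['ee_rot'].T@(np.r_[K,.031]-s['tcp_pos']))
E
```

```text
[ 0.56876866 -0.17335745  0.066     ] [ 0.65718434 -0.19045833  0.15303286] [[-9.86051512e-01  1.66392102e-01  4.01051513e-03]
 [ 1.66393660e-01  9.86059403e-01  5.55863889e-05]
 [-3.94535702e-03  7.22135333e-04 -9.99991956e-01]]
from seat est x=+5 [ 0.56815201 -0.176636  ]
[ 9.05093579  0.20626852 12.16782387]
[ 9.05718772 -0.12727624 12.16755834]
```

Call:
drive_tool([
  {"tx": 3,"ty": 0,"tz": 0,"ax": 0,"ay": 0,"az": 0,"claw": 8},
  {"tx": 3.4,"ty": 0,"tz": 0,"ax": 0,"ay": 0,"az": 0,"claw": 8},
  {"tx": 2.8,"ty": 0,"tz": 0,"ax": 0,"ay": 0,"az": 0,"claw": 8},
  {"tx": 0,"ty": 0,"tz": 3,"ax": 0,"ay": 0,"az": 0,"claw": 8},
  {"tx": 0,"ty": 0,"tz": 3,"ax": 0,"ay": 0,"az": 0,"claw": 8},
  {"tx": 0,"ty": 0,"tz": 3,"ax": 0,"ay": 0,"az": 0,"claw": 8},
  {"tx": 0,"ty": 0,"tz": 1.8,"ax": 0,"ay": 0,"az": 0,"claw": 8},
  {"tx": 0,"ty": 0,"tz": 1.3,"ax": 0,"ay": 0,"az": 0,"claw": 8},
  {"tx": 0,"ty": 0,"tz": 0,"ax": 0,"ay": 0,"az": 0,"claw": 8},
  {"tx": 0,"ty": 0,"tz": 0,"ax": 0,"ay": 0,"az": 0,"claw": 8},
])

```text
time_s: 8.8
tcp_pos: [0.5645, -0.1752, 0.0285]
ee_rot: [[-0.986, 0.166, -0.004], [0.166, 0.986, 0.0], [0.004, -0.0, -1.0]]
wrist_force: [0.1, -0.4, -0.0]
gripper_width: 0.917
gripper_force: 0.0
```

Call:
drive_tool([
  {"tx": 0,"ty": 0,"tz": 0,"ax": 0,"ay": 0,"az": 0,"claw": 2.2},
  {"tx": 0,"ty": 0,"tz": 0,"ax": 0,"ay": 0,"az": 0,"claw": 2.2},
  {"tx": 0,"ty": 0,"tz": 0,"ax": 0,"ay": 0,"az": 0,"claw": 2.2},
  {"tx": 0,"ty": 0,"tz": 0,"ax": 0,"ay": 0,"az": 0,"claw": 2.2},
  {"tx": 0,"ty": 0,"tz": 0,"ax": 0,"ay": 0,"az": 0,"claw": 2.2},
  {"tx": 0,"ty": 0,"tz": 0,"ax": 0,"ay": 0,"az": 0,"claw": 2.2},
  {"tx": 0,"ty": 0,"tz": 0,"ax": 0,"ay": 0,"az": 0,"claw": 2.2},
  {"tx": 0,"ty": 0,"tz": 0,"ax": 0,"ay": 0,"az": 0,"claw": 2.2},
  {"tx": 0,"ty": 0,"tz": 0,"ax": 0,"ay": 0,"az": 0,"claw": 2.2},
  {"tx": 0,"ty": 0,"tz": 0,"ax": 0,"ay": 0,"az": 0,"claw": 2.2},
])

```text
time_s: 9.63
tcp_pos: [0.5656, -0.1753, 0.0301]
ee_rot: [[-0.986, 0.167, -0.0], [0.167, 0.986, -0.0], [0.0, -0.0, -1.0]]
wrist_force: [-0.9, 0.1, -0.2]
gripper_width: 0.365
gripper_force: 30.0
```

Call:
drive_tool([
  {"tx": 0.5,"ty": 0,"tz": 0,"ax": 0,"ay": 0,"az": 0,"claw": 2.2},
  {"tx": 0.5,"ty": 0,"tz": 0,"ax": 0,"ay": 0,"az": 0,"claw": 2.2},
  {"tx": 0.6,"ty": 0,"tz": 0,"ax": 0,"ay": 0,"az": 0,"claw": 2.2},
  {"tx": 0.6,"ty": 0,"tz": 0,"ax": 0,"ay": 0,"az": 0,"claw": 2.2},
  {"tx": 0.6,"ty": 0,"tz": 0,"ax": 0,"ay": 0,"az": 0,"claw": 2.2},
  {"tx": 0.6,"ty": 0,"tz": 0,"ax": 0,"ay": 0,"az": 0,"claw": 2.2},
  {"tx": 0.6,"ty": 0,"tz": 0,"ax": 0,"ay": 0,"az": 0,"claw": 2.2},
  {"tx": 0.6,"ty": 0,"tz": 0,"ax": 0,"ay": 0,"az": 0,"claw": 2.2},
  {"tx": 0.4,"ty": 0,"tz": 0,"ax": 0,"ay": 0,"az": 0,"claw": 2.2},
  {"tx": 0,"ty": 0,"tz": 0,"ax": 0,"ay": 0,"az": 0,"claw": 2.2},
])

```text
time_s: 10.47
tcp_pos: [0.5185, -0.167, 0.0309]
ee_rot: [[-0.986, 0.166, 0.007], [0.166, 0.986, -0.001], [-0.007, 0.0, -1.0]]
wrist_force: [5.4, -2.4, -3.4]
gripper_width: 0.37
gripper_force: 30.0
```

Call:
drive_tool([
  {"tx": 0.2,"ty": 0,"tz": 0,"ax": 0,"ay": 0,"az": 0,"claw": 2.2},
  {"tx": 0.2,"ty": 0,"tz": 0,"ax": 0,"ay": 0,"az": 0,"claw": 2.2},
  {"tx": 0.1,"ty": 0,"tz": 0,"ax": 0,"ay": 0,"az": 0,"claw": 2.2},
  {"tx": 0,"ty": 0,"tz": 0,"ax": 0,"ay": 0,"az": 0,"claw": 2.2},
  {"tx": 0,"ty": 0,"tz": 0,"ax": 0,"ay": 0,"az": 0,"claw": 2.2},
])

```text
time_s: 10.88
tcp_pos: [0.5149, -0.1663, 0.0311]
ee_rot: [[-0.986, 0.166, 0.008], [0.166, 0.986, -0.001], [-0.008, 0.0, -1.0]]
wrist_force: [6.8, -2.7, -3.7]
gripper_width: 0.364
gripper_force: 30.0
```

Call:
drive_tool([
  {"tx": 0.2,"ty": 0,"tz": 0,"ax": 0,"ay": 0,"az": 0,"claw": 2.2},
  {"tx": 0.2,"ty": 0,"tz": 0,"ax": 0,"ay": 0,"az": 0,"claw": 2.2},
  {"tx": 0.2,"ty": 0,"tz": 0,"ax": 0,"ay": 0,"az": 0,"claw": 2.2},
  {"tx": 0,"ty": 0,"tz": 0,"ax": 0,"ay": 0,"az": 0,"claw": 2.2},
  {"tx": 0,"ty": 0,"tz": 0,"ax": 0,"ay": 0,"az": 0,"claw": 2.2},
])

```text
time_s: 11.3
tcp_pos: [0.5089, -0.1653, 0.0311]
ee_rot: [[-0.986, 0.165, 0.008], [0.165, 0.986, -0.001], [-0.008, 0.001, -1.0]]
wrist_force: [6.8, -3.2, -2.3]
gripper_width: 0.367
gripper_force: 30.0
```

Call:
drive_tool([
  {"tx": 0.15,"ty": 0,"tz": 0,"ax": 0,"ay": 0,"az": 0,"claw": 2.2},
  {"tx": 0.15,"ty": 0,"tz": 0,"ax": 0,"ay": 0,"az": 0,"claw": 2.2},
  {"tx": 0,"ty": 0,"tz": 0,"ax": 0,"ay": 0,"az": 0,"claw": 2.2},
  {"tx": 0,"ty": 0,"tz": 0,"ax": 0,"ay": 0,"az": 0,"claw": 2.2},
])

```text
time_s: 11.63
tcp_pos: [0.5068, -0.1649, 0.0312]
ee_rot: [[-0.986, 0.165, 0.01], [0.165, 0.986, -0.001], [-0.01, 0.001, -1.0]]
wrist_force: [9.0, -3.6, -4.2]
gripper_width: 0.367
gripper_force: 30.0
```

Call:
drive_tool([
  {"tx": 0.2,"ty": 0,"tz": 0,"ax": 0,"ay": 0,"az": 0,"claw": 2.2},
  {"tx": 0.2,"ty": 0,"tz": 0,"ax": 0,"ay": 0,"az": 0,"claw": 2.2},
  {"tx": 0,"ty": 0,"tz": 0,"ax": 0,"ay": 0,"az": 0,"claw": 2.2},
  {"tx": 0,"ty": 0,"tz": 0,"ax": 0,"ay": 0,"az": 0,"claw": 2.2},
])

```text
time_s: 11.97
tcp_pos: [0.5067, -0.1646, 0.032]
ee_rot: [[-0.986, 0.164, 0.018], [0.164, 0.986, -0.002], [-0.018, 0.001, -1.0]]
wrist_force: [13.5, -5.3, -7.2]
gripper_width: 0.362
gripper_force: 30.0
```

The TCP has stopped and the force is rising, so the plunger is at its stop. I'll ease back onto the catch and then check.

Call:
drive_tool([
  {"tx": 0,"ty": 0,"tz": 0,"ax": 0,"ay": 0,"az": 0,"claw": 2.2},
  {"tx": -0.2,"ty": 0,"tz": 0,"ax": 0,"ay": 0,"az": 0,"claw": 2.2},
  {"tx": -0.2,"ty": 0,"tz": 0,"ax": 0,"ay": 0,"az": 0,"claw": 2.2},
  {"tx": -0.2,"ty": 0,"tz": 0,"ax": 0,"ay": 0,"az": 0,"claw": 2.2},
  {"tx": -0.2,"ty": 0,"tz": 0,"ax": 0,"ay": 0,"az": 0,"claw": 2.2},
  {"tx": -0.1,"ty": 0,"tz": 0,"ax": 0,"ay": 0,"az": 0,"claw": 2.2},
  {"tx": 0,"ty": 0,"tz": 0,"ax": 0,"ay": 0,"az": 0,"claw": 2.2},
  {"tx": 0,"ty": 0,"tz": 0,"ax": 0,"ay": 0,"az": 0,"claw": 2.2},
])

```text
time_s: 12.63
tcp_pos: [0.5095, -0.1654, 0.0311]
ee_rot: [[-0.986, 0.166, 0.005], [0.166, 0.986, -0.0], [-0.005, 0.0, -1.0]]
wrist_force: [4.5, -0.3, 3.9]
gripper_width: 0.365
gripper_force: 30.0
```

Call:
drive_tool([
  {"tx": -0.1,"ty": 0,"tz": 0,"ax": 0,"ay": 0,"az": 0,"claw": 2.2},
  {"tx": 0,"ty": 0,"tz": 0,"ax": 0,"ay": 0,"az": 0,"claw": 2.2},
  {"tx": 0,"ty": 0,"tz": 0,"ax": 0,"ay": 0,"az": 0,"claw": 2.2},
])

```text
time_s: 12.88
tcp_pos: [0.5094, -0.1655, 0.0304]
ee_rot: [[-0.986, 0.166, 0.002], [0.166, 0.986, -0.0], [-0.002, 0.0, -1.0]]
wrist_force: [5.1, 1.1, 3.4]
gripper_width: 0.368
gripper_force: 30.0
```

Call:
drive_tool([
  {"tx": 0,"ty": 0,"tz": 0,"ax": 0,"ay": 0,"az": 0,"claw": 8},
  {"tx": 0,"ty": 0,"tz": 0,"ax": 0,"ay": 0,"az": 0,"claw": 8},
  {"tx": 0,"ty": 0,"tz": 0,"ax": 0,"ay": 0,"az": 0,"claw": 8},
  {"tx": 0,"ty": 0,"tz": 0,"ax": 0,"ay": 0,"az": 0,"claw": 8},
  {"tx": 0,"ty": 0,"tz": -1.5,"ax": 0,"ay": 0,"az": 0,"claw": 8},
  {"tx": 0,"ty": 0,"tz": -3,"ax": 0,"ay": 0,"az": 0,"claw": 8},
  {"tx": 0,"ty": 0,"tz": -3,"ax": 0,"ay": 0,"az": 0,"claw": 8},
  {"tx": 0,"ty": 0,"tz": -3,"ax": 0,"ay": 0,"az": 0,"claw": 8},
  {"tx": 0,"ty": 0,"tz": -2,"ax": 0,"ay": 0,"az": 0,"claw": 8},
  {"tx": 0,"ty": 0,"tz": 0,"ax": 0,"ay": 0,"az": 0,"claw": 8},
])

```text
time_s: 13.72
tcp_pos: [0.5101, -0.1661, 0.1594]
ee_rot: [[-0.986, 0.166, 0.007], [0.166, 0.986, -0.001], [-0.007, -0.0, -1.0]]
wrist_force: [0.2, 0.3, 0.7]
gripper_width: 0.908
gripper_force: 0.0
```

```bash
python3 - <<'E'
from h import *
q,d2=capture('side');print(sense()['tcp_pos'])
cv2.imwrite('pics/s3.png',cv2.resize(q[105:205,220:330,::-1],None,fx=5.5,fy=5.5,interpolation=cv2.INTER_CUBIC))
E
```

```text
[ 0.50875036 -0.16571373  0.15692823]
```

View pics/s3.png

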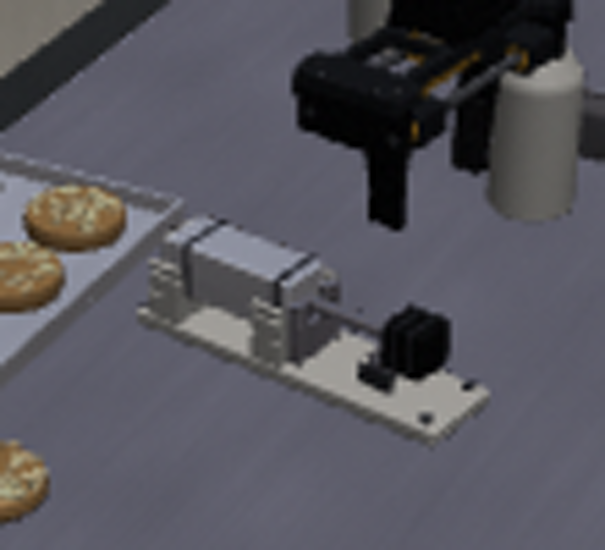

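The side crop shows the knob at (415,340), held out by the catch at (378,372). The barrel is seated against the wall and the gripper is clear.

```bash
python3 -c "
from station import *
print(finish_job())"
```

```text
the job is handed in; nothing more can be done
None
```

The press is laid in the cradle, its plunger is pulled out and held by the catch, and the job is handed in at about 14 s; the judge's verdict was not returned.

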